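# Lock the chip cutter with its pin

## Task

To make the chip cutter safe to clean, push its grey carriage fully back against the stops, away from the blades, then take the steel pin by its shaft and start it into the hole in the cutter's right-hand ear (seen from the robot). Let go of the pin part-way in, then use its knob to send it fully home through carriage and both ears, collar flush on the ear. Leave everything else where it is.

Things in the scene. Friction and masses are not known exactly. Their poses are not given: they have to be found in the camera images.
- cutter: aluminium chip cutter fixed to the worktop: base 260x100x20 mm, blade-grid frame 104 mm high at x=-170 mm, two ears (50 mm in x, 12 mm in y, 80 mm high) at y=-35 and +35 mm, square holes (15 mm in the -y ear, 17 mm in the other) at x=0, height 60 mm. Origin at worktop level midway between the holes; x points away from the blades. Yaw within 0.25 rad of 0: the -y ear is the right-hand one
- mouth (a point): centre of the hole in the outer face of the right-hand ear, at cutter (0, -41, 60) mm; axes as the cutter's. The pin goes in here along +y; the outer face of the far ear is 82 mm further on
- carriage (a joint): grey plastic pusher block, 83 mm long in x, 52 mm wide, top at height 80 mm, sliding between the ears along cutter x. Value in m: distance from its rigid back stops (0 = fully back, away from the blades, its 17 mm square cross hole then in line with the ears' holes; 0.06 = nearest the blades). Moves against about 3 N of friction and stays where left
- push_face (a point): centre of the carriage's upright ribbed front face, 52 mm wide, towards the blade grid (cutter -x), at height 60 mm, 20 mm below the carriage's top; moves with the carriage. At carriage 0 it is at cutter x=-53 mm
- pin: steel locking pin, about 0.17 kg. Origin on its axis at the collar's front; x points to the tip. Forward: square shaft 11x11 mm, 130 mm long, the last 14 mm tapering to 4 mm. Behind: round collar 26 mm wide, 6 mm thick, 10 mm neck, black 30 mm ball knob. Centre of mass about 40 mm forward of the origin. Starts level in the rest, flats level, axis at height 39.5 mm, tip roughly to +y
- tip (a point): the pin's tip, 130 mm forward of its origin; axes as the pin's
- knob (a point): centre of the pin's ball knob, 32 mm behind its origin; axes as the pin's
- rest: low wooden rest fixed to the worktop: plate 125x50x8 mm with two notched cross walls (8 mm thick, 50 mm wide, 44 mm high) centred at its x=-50 and +40 mm. The pin lies along its x in 14 mm wide notches with floor at height 34 mm, collar front at rest x=-65 mm. Origin under the middle at worktop level
- bowl: white ceramic bowl, 120 mm wide, 45 mm high; bystander, origin at the centre of its underside
- mug: blue mug, 80 mm wide, 90 mm high, with handle; bystander, origin at the centre of its underside
- mill: dark wooden pepper mill, 56 mm wide, 155 mm high; bystander, origin at the centre of its underside
- spoon: wooden spoon lying on the worktop, 200 mm long, bowl end 52 mm wide; origin under its middle; bystander
- oil: green glass oil bottle, 60 mm wide, 200 mm high; bystander, origin at the centre of its underside
- jar: glass jar with steel cap, 80 mm wide, 110 mm high; bystander, origin at the centre of its underside

How it is judged:
By the outcome, as a careful person would: the job done as asked, in the order asked, and still so for the second after the job is handed in, with the robot touching nothing.
It also fails if it takes over 72 s, if anything falls off the work surface, if the arm or the gripper's body presses on something with over 40 N, if the wrist force passes 120 N, or if a joint passes its speed limit or range.

## Robot

A 7-joint arm with a two-finger parallel gripper is mounted at the origin on the work surface. World frame = base frame: x ahead of the robot, y to its left, z up, the work surface at z = 0. Lengths are in m, angles in rad, forces in N, time in s.
With the tool pointing down it reaches from about 0.35 to 0.9 m from the base axis. Payload 8.1 kg.
Tool frame: the origin (TCP) lies at the very end of the fingers, on their centre line; the grasp point (between the pads) lies 19 mm behind it; z points along the fingers, y is the line along which they close (so a half turn about z gives the same grasp; the last joint's range is limited). The gripper opens to 92 mm and grips with 3 to 60 N. Pads are 19 mm wide; open, the fingers measure 130 mm over their backs; the gripper's body (75 mm by 190 mm) begins 47 mm behind the grasp point.
Start: joints at [-1.204, 0.434, 0.025, 1.573, -0.012, 1.134, -0.075], TCP at [0.283, 0.557, 0.227] pointing down, gripper open.
Joint ranges: [-2.62, 2.62], [-0.44, 2.09], [-1.27, 1.32], [0.08, 2.57], [-1.32, 4.46], [0.12, 2], [-2.74, 2.74]. Speed limits (rad/s): [2.22, 2.22, 3.01, 3.01, 3.14, 3.14, 3.14].

## Interface

Orientations are given as [roll, pitch, yaw] about the fixed x, y, z axes, in that order (R = Rz(yaw) Ry(pitch) Rx(roll)).
In Python, from station import observe, read_camera, hand_in gives the robot as it stands.
- The arm moves only by the tool jog_arm, never from a script. Its argument "motion" is a list that holds one entry, the list of rows, each a list of 7 numbers: the gripper's target within -1 to 1 (fully open at 1, half-way at 0, shut at -1), then the shift along the tool's x, y, z in m, then the turn, a rotation vector about the tool's x, y, z in degrees. A call has 1 to 12 rows; each row is the pose to reach, as a shift and turn from the pose commanded when the call began, along the tool's axes at that moment; what a row does not reach only later rows make up. A row lasts 1/12 s, in which the tool goes at most 41.7 mm and 7.16 degrees, less where a joint would pass 70% of its speed; a pose out of reach is approached as far as the arm can. A call with a gripper value outside its range is refused whole. The fingers move at their own pace and stop on an object; "grip_force" is the grip in N (left out, the last holds). Time passes only in rows, so rows that repeat a pose let the fingers close. It gives the time, the measured TCP pose, the force, the opening and the grip force at its end, in the units of the state.
- observe(): the state, without advancing time (a new reading comes with each control period).
- read_camera(name): name is "side" or "top"; returns a dict with "image" (420x560x3 uint8, red, green, blue), "K" (3x3 intrinsics, pixels), "dist" ([k1, k2, p1, p2, k3] as OpenCV has them; the pictures are not rectified), "R" (3x3) and "t" (3): a world point X has camera coordinates R X + t. Camera axes: x right, y down, z forward; pixel columns grow to the right and rows downward; lengths in m; the calibration is good to about 2 mm. A picture is of the moment at which its call begins. There is no depth.
- hand_in(): hands the job in; it is judged then, once.
The state is a dict: "t": time; "q": joint angles; "joint_vel": joint speeds; "tau": joint torques, N m; "tcp_pos": TCP position; "eef_rot": TCP orientation; "ft_force": force on the tool from outside, world axes, zero at the start; "ft_torque": the same for the moment, N m; "opening": finger opening in m; "gripper_force": force on a finger pad.
Only numpy, scipy, OpenCV 4.12 (cv2) and the standard library are available. Lean on these libraries where they do the work, as an engineer would, in place of code of your own. Each camera call takes 0.05 s, during which the arm holds its last target. There are 200 camera calls.

## Working session

There is one attempt and no reset: what is moved stays moved. The work goes in short steps, Python scripts to look and compute and a tool call to move; the robot and the scene stay as the last step left them, time stands still between calls to the robot, and variables do not carry over. Pictures are saved under pics/ and viewed, at most 13 in all, crops included, and the job is handed in when it is done.

Besides the shell and the picture viewer there is one more tool, called after ">>>" as a command line: name --argument value ..., lists and objects as JSON in quotes. jog_arm: Moves the arm, as the interface text tells. Its arguments: {"type":"object","properties":{"motion":{"type":"array","items":{"type":"array","items":{"type":"array","items":{"type":"number"}}}},"grip_force":{"type":"number"}},"required":["motion"]}

```bash
mkdir -p pics; ls
python3 - <<'E'
from station import observe, read_camera
import cv2,pickle,numpy as np
s=observe();print({k:np.round(v,3) for k,v in s.items()})
d={}
for n in("top","side"):
    c=read_camera(n);d[n]=c;cv2.imwrite(f"pics/{n}0.png",c["image"][...,::-1])
    print(n,c["K"],c["dist"],(-np.array(c["R"]).T@c["t"]).round(3),np.round(c["R"],2))
pickle.dump(d,open("cam0.pkl","wb"))
E
```

```text
pics
{'t': np.float64(0.0), 'q': array([-1.204,  0.435,  0.025,  1.574, -0.012,  1.134, -0.075]), 'joint_vel': array([-0.001, -0.   , -0.   ,  0.001,  0.002, -0.001,  0.002]), 'tau': array([ 1.0000e-03, -6.6785e+01,  9.8500e-01, -3.1445e+01, -6.1000e-02,
        4.3000e-02,  0.0000e+00]), 'tcp_pos': array([0.283, 0.557, 0.226]), 'eef_rot': array([-3.14 ,  0.   ,  2.672]), 'ft_force': array([0.143, 0.333, 0.236]), 'ft_torque': array([-0.014,  0.015, -0.008]), 'gripper_force': np.float64(0.0), 'opening': np.float64(0.092)}
top [[438.87473263   0.         274.8789431 ]
 [  0.         438.87473263 211.14233785]
 [  0.           0.           1.        ]] [0.03024536 0.         0.         0.         0.        ] [ 0.495 -0.004  1.276] [[ 0.01 -1.   -0.  ]
 [-1.   -0.01 -0.08]
 [ 0.08  0.   -1.  ]]
side [[383.29091513   0.         280.65271195]
 [  0.         383.29091513 211.95337644]
 [  0.           0.           1.        ]] [-0.09666406  0.          0.          0.          0.        ] [ 0.379 -0.584  0.721] [[ 0.95 -0.32  0.02]
 [-0.21 -0.67 -0.71]
 [ 0.24  0.67 -0.71]]
```

View pics/top0.png

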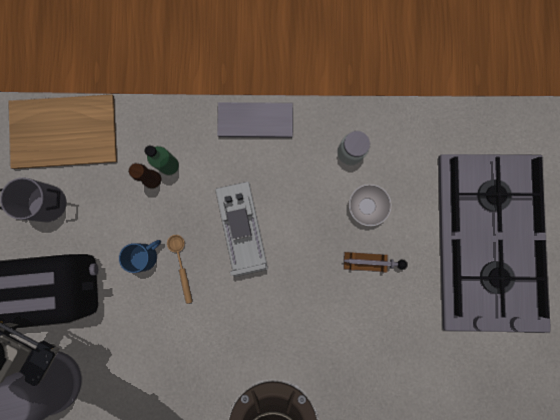

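View pics/side0.png

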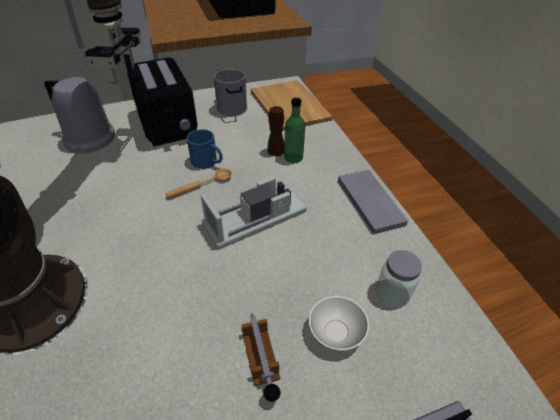

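The top view shows the cutter around (242,228), with its blade frame near (247,268) and the carriage near (238,222). The pin lies in the rest from (345,262) to the knob at (402,264). The side view shows the cutter near (258,207) and the pin from (253,318) to (271,393). Next I'll make enlarged crops.

```bash
cat > h.py <<'E'
import numpy as np,cv2
def proj(c,X):
    X=np.atleast_2d(X).astype(float)
    return cv2.projectPoints(X,cv2.Rodrigues(np.array(c["R"]))[0],np.array(c["t"],float),np.array(c["K"]),np.array(c["dist"]))[0][:,0]
def ray(c,uv):
    p=cv2.undistortPoints(np.array([[uv]],float),np.array(c["K"]),np.array(c["dist"]))[0,0]
    R=np.array(c["R"]);return -R.T@np.array(c["t"]),R.T@np.array([*p,1.])
def onz(c,uv,z):
    o,d=ray(c,uv);return o+d*(z-o[2])/d[2]
def tri(c1,u1,c2,u2):
    o,d=ray(c1,u1);p,e=ray(c2,u2)
    s=np.linalg.lstsq(np.c_[d,-e],p-o,rcond=None)[0]
    a,b=o+d*s[0],p+e*s[1];return (a+b)/2,np.linalg.norm(a-b)
def crop(c,x0,y0,w,h,f):
    im=cv2.resize(c["image"][y0:y0+h,x0:x0+w,::-1],None,fx=f,fy=f,interpolation=cv2.INTER_CUBIC)
    im=np.clip(im*1.6,0,255).astype(np.uint8)
    for k in range(0,w,10):
        cv2.line(im,(k*f,0),(k*f,6),(0,255,255),1)
        if (x0+k)%20==0: cv2.putText(im,str(x0+k),(k*f,16),0,.35,(0,255,255))
    for k in range(0,h,10):
        cv2.line(im,(0,k*f),(6,k*f),(0,255,255),1)
        if (y0+k)%20==0: cv2.putText(im,str(y0+k),(8,k*f+4),0,.35,(0,255,255))
    return im
E
python3 - <<'E'
from h import *;import pickle
d=pickle.load(open("cam0.pkl","rb"));t,s=d["top"],d["side"]
A=crop(t,200,170,80,120,5);B=crop(s,195,170,80*1,120,5)
cv2.imwrite("pics/c1.png",np.hstack([A,crop(t,335,240,80,120,5)*0+0])[:, :400]) 
cv2.imwrite("pics/c1.png",np.vstack([np.hstack([crop(t,200,175,100,110,4)[:, :], crop(t,330,240,90,50,4).repeat(1,0) if 0 else np.vstack([crop(t,335,240,80,40,5),np.zeros((240,400,3),np.uint8)])])]))
cv2.imwrite("pics/c2.png",np.hstack([crop(s,195,170,120,80,4)[:, :],np.zeros((320,0,3),np.uint8)]))
a=cv2.copyMakeBorder(crop(t,205,175,70,110,5),0,50,0,0,0)
b=cv2.copyMakeBorder(crop(t,335,240,80,40,5),0,0,0,50,0)
e=cv2.copyMakeBorder(crop(s,235,305,60,100,4),0,0,0,210,0)
cv2.imwrite("pics/c1.png",np.hstack([a,np.vstack([b,e])]))
cv2.imwrite("pics/c2.png",crop(s,195,170,120,80,6))
E
```

```text
(no output)
```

View pics/c1.png

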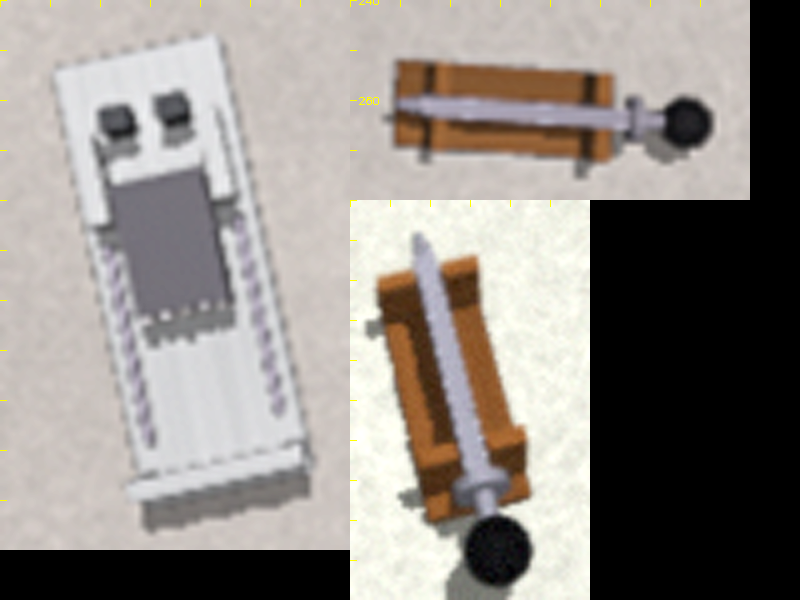

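View pics/c2.png

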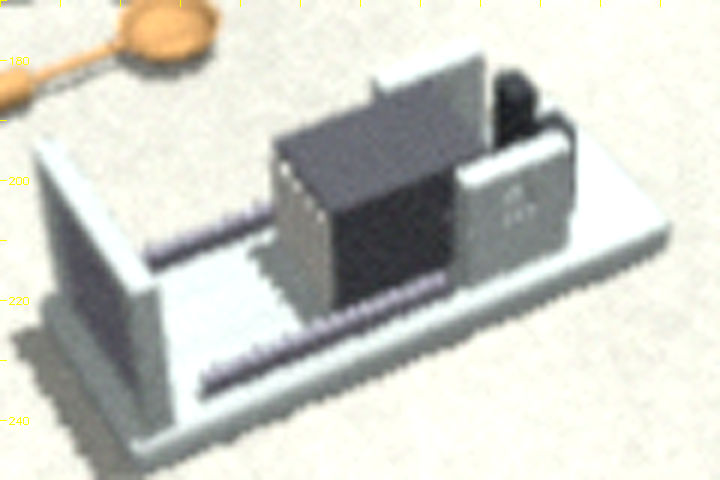

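The crops show the base's back corners at about top (216,189) and (248,183). The right ear's outer top edge runs from about side (272,201) to (290,195), and the hole marks sit near side (281,203). The pin's tip is at about top (414/5...) (343.5,261) and the knob at (402.5,264.5).

Run:
```python
from h import *;import pickle
d=pickle.load(open("cam0.pkl","rb"));t,s=d["top"],d["side"]
T=lambda x,y:(x/5+205-.4,y/5+175-.4); P=lambda x,y:(x/5+335-.4,y/5+240-.4)
S=lambda x,y:(x/6+195-.4,y/6+170-.4); Q=lambda x,y:((x-350)/4+235-.4,(y-200)/4+305-.4)
r=lambda n,v:print(n,np.round(np.asarray(v)*1000,1))
for n,p in dict(bBL=(55,72),bBR=(215,38),bFR=(310,460)).items(): r("top "+n,onz(t,T(*p),.02))
for n,p in dict(carBL=(107,187),carBR=(203,167),carFL=(143,318),carFR=(232,300),earRB=(218,108),earRF=(238,195),earLB=(95,140),earLF=(88,225)).items(): r("top "+n,onz(t,T(*p),.08))
for n,p in dict(frL=(130,492),frR=(302,455)).items(): r("top "+n,onz(t,T(*p),.104))
for n,p in dict(bBR=(670,232),bFR=(142,448)).items(): r("side "+n,onz(s,S(*p),.02))
for n,p in dict(earRFo=(462,186),earRBo=(568,150),earRFi=(455,170),earLFo=(375,80),earLBo=(483,50),carFL=(275,147),carFR=(332,212)).items(): r("side "+n,onz(s,S(*p),.08))
r("frL",onz(s,S(38,145),.104));r("frR",onz(s,S(150,285),.104))
r("hole rough at y~",onz(s,S(515,203),.06))
for n,a,b in (("knob",(688,123),(497,550)),("tip",(398,104),(418,236)),("collar",(635,118),(482,487))):
  p=P(a[0]-350,a[1]);q=Q(*b);x,e=tri(t,p,s,q);r(n,[*x,e]);r(" z39.5",[*onz(t,p,.0395),*onz(s,q,.0395)])
```

```text
top bBL [660.8 172.7  20. ]
top bBR [681.4  80.7  20. ]
top bFR [440.   23.1  20. ]
top carBL [589.8 134.5  80. ]
top carBR [601.3  82.2  80. ]
top carFL [518.5 113.6  80. ]
top carFR [528.7  65.3  80. ]
top earRB [633.8  74.5  80. ]
top earRF [586.1  62.8  80. ]
top earLB [615.5 141.6  80. ]
top earLF [568.9 144.5  80. ]
top frL [426.  116.4 104. ]
top frR [446.3  25.6 104. ]
side bBR [682.  71.  20.]
side bFR [437.   19.4  20. ]
side earRFo [585.   65.3  80. ]
side earRBo [633.4  72.9  80. ]
side earRFi [585.1  75.3  80. ]
side earLFo [569.4 139.4  80. ]
side earLBo [619.5 144.6  80. ]
side carFL [518.3 110.9  80. ]
side carFR [530.6  66.5  80. ]
frL [423.2 114.5 104. ]
frR [449.6  24.6 104. ]
hole rough at y~ [609.3  69.1  60. ]
knob [ 4.515e+02 -3.555e+02  3.910e+01  4.000e-01]
 z39.5 [ 451.7 -355.4   39.5  451.3 -355.6   39.5]
tip [ 460.6 -194.4   37.9    0.5]
 z39.5 [ 460.4 -194.1   39.5  460.6 -195.4   39.5]
collar [ 453.8 -326.3   38.2    0.5]
 z39.5 [ 454.1 -326.    39.5  453.4 -326.8   39.5]
```

The two views agree to 2 mm: mouth (609.5, 69, 60), cutter yaw 0.222 and carriage about 26 mm off its stops. The pin's knob is at (451.5,-355.5) and its tip at (460.5,-194.5). I'll move with the fingers shut to above the gap in front of the push face.

>>> jog_arm --motion '[[[-1, -0.4017, -0.3265, 0, 0, 0, 50.4], [-1, -0.4017, -0.3265, 0, 0, 0, 50.4], [-1, -0.4017, -0.3265, 0, 0, 0, 50.4], [-1, -0.4017, -0.3265, 0, 0, 0, 50.4], [-1, -0.4017, -0.3265, 0, 0, 0, 50.4], [-1, -0.4017, -0.3265, 0, 0, 0, 50.4], [-1, -0.4017, -0.3265, 0, 0, 0, 50.4], [-1, -0.4017, -0.3265, 0, 0, 0, 50.4], [-1, -0.4017, -0.3265, 0, 0, 0, 50.4], [-1, -0.4017, -0.3265, 0, 0, 0, 50.4], [-1, -0.4017, -0.3265, 0, 0, 0, 50.4], [-1, -0.4017, -0.3265, 0, 0, 0, 50.4]]]'

```text
t: 1.1
tcp_pos: [0.4863, 0.0985, 0.2267]
eef_rot: [-3.142, -0.0, 1.792]
ft_force: [1.2, 1.3, -0.6]
opening: 0.0161
gripper_force: 0.0
```

```bash
cat >> h.py <<'E'
from scipy.spatial.transform import Rotation as Ro
def go(pos,yaw):
    "jog shift (tool axes) and turn (deg) from measured pose to pos, tool down, yaw"
    from station import observe
    s=observe();R=Ro.from_euler('xyz',s["eef_rot"]);G=Ro.from_euler('xyz',[np.pi,0,yaw])
    print("t",round(float(s["t"]),2),"tcp",np.round(s["tcp_pos"],4),"rpy",np.round(s["eef_rot"],3),"F",np.round(s["ft_force"],1),"open",round(float(s["opening"]),4))
    print("shift",np.round(R.inv().apply(np.array(pos)-s["tcp_pos"]),4),"turn",np.round((R.inv()*G).as_rotvec(degrees=True),2),"|d|",np.linalg.norm(np.array(pos)-s["tcp_pos"]).round(4))
O=np.array([.6008,.1084,0]);YAW=.222
def cut(x,y,z): return O+Ro.from_euler('z',YAW).apply([x,y,z])
E
python3 -c "
from h import *
go(cut(-.110,0,.2),YAW+np.pi/2)"
```

```text
t 1.1 tcp [0.4863 0.0985 0.2267] rpy [-3.142 -0.     1.792] F [ 1.2  1.3 -0.6] open 0.0161
shift [-0.0155  0.0039  0.0267] turn [-0.   -0.02 -0.02] |d| 0.0312
```

>>> jog_arm --motion '[[[-1, -0.0155, 0.004, 0, 0, 0, 0], [-1, -0.0155, 0.004, 0.03, 0, 0, 0], [-1, -0.0155, 0.004, 0.06, 0, 0, 0], [-1, -0.0155, 0.004, 0.09, 0, 0, 0], [-1, -0.0155, 0.004, 0.12, 0, 0, 0], [-1, -0.0155, 0.004, 0.145, 0, 0, 0], [-1, -0.0155, 0.004, 0.165, 0, 0, 0], [-1, -0.0155, 0.004, 0.173, 0, 0, 0], [-1, -0.0155, 0.004, 0.173, 0, 0, 0], [-1, -0.0155, 0.004, 0.173, 0, 0, 0]]]'

```text
t: 1.93
tcp_pos: [0.4936, 0.086, 0.0541]
eef_rot: [-3.141, 0.0, 1.792]
ft_force: [0.1, -0.3, -0.5]
opening: 0.0007
gripper_force: 0.0
```

```bash
python3 -c "
from h import *
from station import read_camera
go(cut(-.072,0,.052),YAW+np.pi/2)
s=read_camera('side');cv2.imwrite('pics/p1.png',crop(s,195,150,120,100,6))"
```

```text
t 1.93 tcp [0.4936 0.086  0.0541] rpy [-3.141  0.     1.792] F [ 0.1 -0.3 -0.5] open 0.0007
shift [-0.0018  0.0375  0.002 ] turn [-0.02  0.01 -0.06] |d| 0.0376
```

View pics/p1.png

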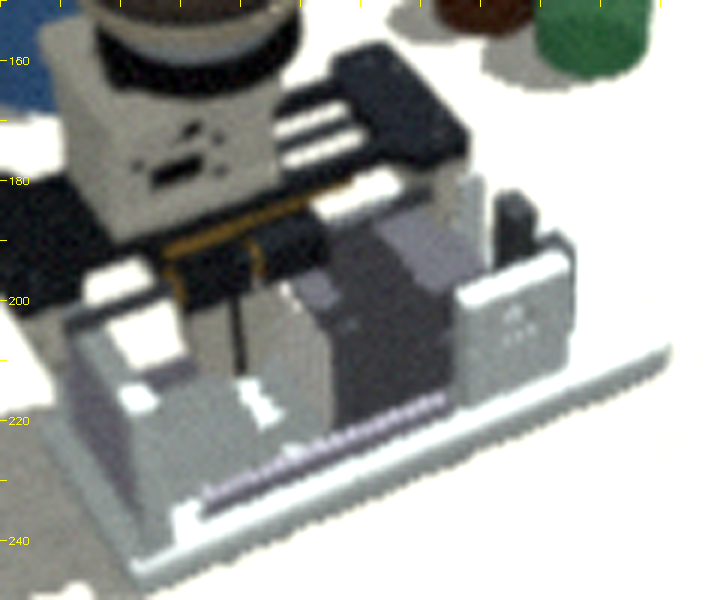

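The fingers, at about (233,200), stand in the gap between the blade frame and the ribbed face, and the gripper body is clear above both. I'll push along cutter +x.

>>> jog_arm --motion '[[[-1, -0.002, 0.004, 0, 0, 0, 0], [-1, -0.002, 0.008, 0, 0, 0, 0], [-1, -0.002, 0.012, 0, 0, 0, 0], [-1, -0.002, 0.016, 0, 0, 0, 0], [-1, -0.002, 0.019, 0, 0, 0, 0], [-1, -0.002, 0.022, 0, 0, 0, 0], [-1, -0.002, 0.025, 0, 0, 0, 0], [-1, -0.002, 0.028, 0, 0, 0, 0], [-1, -0.002, 0.03, 0, 0, 0, 0], [-1, -0.002, 0.031, 0, 0, 0, 0]]]'

```text
t: 2.82
tcp_pos: [0.5243, 0.0912, 0.0537]
eef_rot: [-3.142, -0.0, 1.792]
ft_force: [-2.6, -0.2, 2.3]
opening: 0.0003
gripper_force: 1.6
```

>>> jog_arm --motion '[[[-1, 0, 0.001, 0, 0, 0, 0], [-1, 0, 0.002, 0, 0, 0, 0], [-1, 0, 0.003, 0, 0, 0, 0], [-1, 0, 0.004, 0, 0, 0, 0]]]'

```text
t: 3.15
tcp_pos: [0.528, 0.092, 0.0537]
eef_rot: [-3.141, -0.0, 1.792]
ft_force: [-3.7, 1.3, 2.4]
opening: 0.0005
gripper_force: 1.6
```

>>> jog_arm --motion '[[[-1, 0, 0.001, 0, 0, 0, 0], [-1, 0, 0.002, 0, 0, 0, 0], [-1, 0, 0.003, 0, 0, 0, 0], [-1, 0, 0.003, 0, 0, 0, 0]]]'

```text
t: 3.48
tcp_pos: [0.5312, 0.0927, 0.0537]
eef_rot: [3.141, -0.0, 1.792]
ft_force: [-2.1, 0.6, 1.0]
opening: 0.0005
gripper_force: 1.1
```

>>> jog_arm --motion '[[[-1, 0, 0.001, 0, 0, 0, 0], [-1, 0, 0.002, 0, 0, 0, 0], [-1, 0, 0.002, 0, 0, 0, 0]]]'

```text
t: 3.73
tcp_pos: [0.5331, 0.0932, 0.0537]
eef_rot: [3.141, -0.0, 1.792]
ft_force: [-2.2, 1.5, 0.1]
opening: 0.0005
gripper_force: 1.1
```

>>> jog_arm --motion '[[[-1, 0, 0.001, 0, 0, 0, 0], [-1, 0, 0.002, 0, 0, 0, 0], [-1, 0, 0.002, 0, 0, 0, 0]]]'

```text
t: 3.98
tcp_pos: [0.535, 0.0936, 0.0537]
eef_rot: [3.141, -0.0, 1.792]
ft_force: [-3.1, 1.3, 0.2]
opening: 0.0005
gripper_force: 1.1
```

>>> jog_arm --motion '[[[-1, 0, 0.001, 0, 0, 0, 0], [-1, 0, 0.002, 0, 0, 0, 0], [-1, 0, 0.002, 0, 0, 0, 0]]]'

```text
t: 4.23
tcp_pos: [0.537, 0.094, 0.0537]
eef_rot: [3.141, -0.0, 1.792]
ft_force: [-2.0, 0.7, -0.2]
opening: 0.0002
gripper_force: 1.1
```

```bash
python3 -c "
from h import *
from station import read_camera
go(cut(-.072,0,.052),YAW+np.pi/2)
s=read_camera('side');cv2.imwrite('pics/p2.png',crop(s,195,150,120,100,6))"
```

```text
t 4.23 tcp [0.537  0.094  0.0537] rpy [ 3.141 -0.     1.792] F [-2.   0.7 -0.2] open 0.0002
shift [ 0.     -0.0066  0.0017] turn [ 0.01 -0.   -0.04] |d| 0.0068
```

View pics/p2.png

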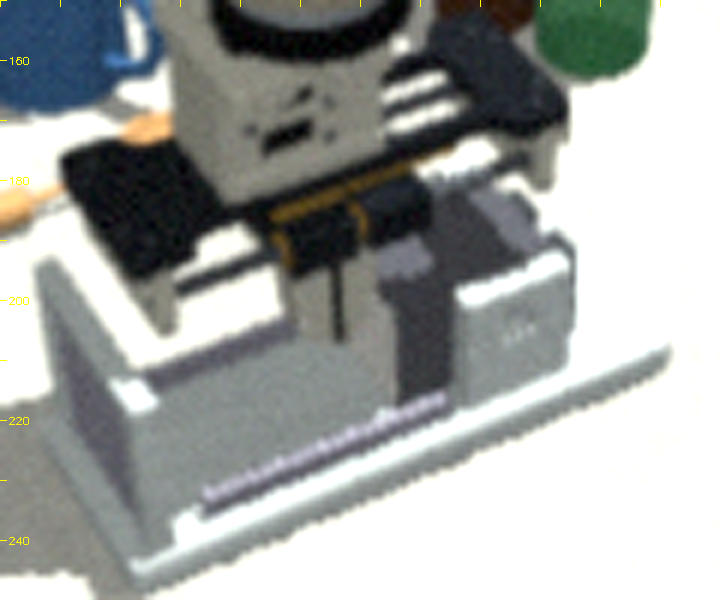

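The carriage has moved back. Its front-right edge went from column 250 to 261, close to the ear. I'll keep pushing until it meets the stops.

>>> jog_arm --motion '[[[-1, 0, 0.001, 0, 0, 0, 0], [-1, 0, 0.002, 0, 0, 0, 0], [-1, 0, 0.002, 0, 0, 0, 0]]]'

```text
t: 4.53
tcp_pos: [0.5376, 0.094, 0.0536]
eef_rot: [-3.139, -0.0, 1.792]
ft_force: [-8.3, 0.4, 5.4]
opening: 0.0005
gripper_force: 3.8
```

>>> jog_arm --motion '[[[-1, 0, 0.001, 0, 0, 0, 0], [-1, 0, 0.002, 0, 0, 0, 0], [-1, 0, 0.002, 0, 0, 0, 0]]]'

```text
t: 4.78
tcp_pos: [0.5376, 0.0941, 0.0534]
eef_rot: [-3.136, -0.001, 1.792]
ft_force: [-14.0, -1.4, 11.4]
opening: 0.0005
gripper_force: 7.4
```

The force rose to 14 N with no further motion, so the carriage is on the stops. The face works out at -53 with a 12 mm half-finger, which agrees. I'll back off and rise.

>>> jog_arm --motion '[[[-1, 0, -0.012, 0, 0, 0, 0], [-1, 0, -0.02, 0, 0, 0, 0], [-1, 0, -0.025, -0.02, 0, 0, 0], [-1, 0, -0.025, -0.05, 0, 0, 0], [-1, 0, -0.025, -0.09, 0, 0, 0], [-1, 0, -0.025, -0.13, 0, 0, 0], [-1, 0, -0.025, -0.15, 0, 0, 0], [-1, 0, -0.025, -0.15, 0, 0, 0]]]'

```text
t: 5.45
tcp_pos: [0.5198, 0.0894, 0.209]
eef_rot: [3.132, -0.001, 1.791]
ft_force: [1.0, 0.0, 0.0]
opening: 0.0004
gripper_force: 0.0
```

```bash
python3 -c "
from h import *
go([.4552,-.2906,.2],np.deg2rad(86.8))"
```

```text
t 5.45 tcp [0.5198 0.0894 0.209 ] rpy [ 3.132e+00 -1.000e-03  1.791e+00] F [1. 0. 0.] open 0.0004
shift [-0.3566 -0.1462  0.0073] turn [ 0.56 -0.12 15.83] |d| 0.3855
```

>>> jog_arm --motion '[[[1, -0.357, -0.146, 0, 0, 0, 15.8], [1, -0.357, -0.146, 0, 0, 0, 15.8], [1, -0.357, -0.146, 0, 0, 0, 15.8], [1, -0.357, -0.146, 0, 0, 0, 15.8], [1, -0.357, -0.146, 0, 0, 0, 15.8], [1, -0.357, -0.146, 0, 0, 0, 15.8], [1, -0.357, -0.146, 0, 0, 0, 15.8], [1, -0.357, -0.146, 0, 0, 0, 15.8], [1, -0.357, -0.146, 0, 0, 0, 15.8], [1, -0.357, -0.146, 0, 0, 0, 15.8], [1, -0.357, -0.146, 0, 0, 0, 15.8], [1, -0.357, -0.146, 0, 0, 0, 15.8]]]'

```text
t: 6.45
tcp_pos: [0.4519, -0.2917, 0.2034]
eef_rot: [-3.142, 0.0, 1.514]
ft_force: [0.1, 0.2, -0.2]
opening: 0.0759
gripper_force: 0.0
```

```bash
python3 -c "
from h import *
go([.4552,-.2906,.0205],np.deg2rad(86.8))"
```

```text
t 6.45 tcp [ 0.4519 -0.2917  0.2034] rpy [-3.142  0.     1.514] F [ 0.1  0.2 -0.2] open 0.0759
shift [0.0013 0.0032 0.1829] turn [-0.    0.01 -0.05] |d| 0.1829
```

>>> jog_arm --motion '[[[1, 0.001, 0.003, 0.03, 0, 0, 0], [1, 0.001, 0.003, 0.06, 0, 0, 0], [1, 0.001, 0.003, 0.09, 0, 0, 0], [1, 0.001, 0.003, 0.11, 0, 0, 0], [1, 0.001, 0.003, 0.125, 0, 0, 0], [1, 0.001, 0.003, 0.14, 0, 0, 0], [1, 0.001, 0.003, 0.15, 0, 0, 0], [1, 0.001, 0.003, 0.16, 0, 0, 0], [1, 0.001, 0.003, 0.17, 0, 0, 0], [1, 0.001, 0.003, 0.178, 0, 0, 0], [1, 0.001, 0.003, 0.183, 0, 0, 0], [1, 0.001, 0.003, 0.183, 0, 0, 0]]]'

```text
t: 7.45
tcp_pos: [0.455, -0.2899, 0.0199]
eef_rot: [-3.141, -0.001, 1.516]
ft_force: [-0.8, 0.8, -0.3]
opening: 0.0919
gripper_force: 0.0
```

```bash
python3 -c "
from h import *
from station import read_camera
go([.4552,-.2906,.0205],np.deg2rad(86.8))
s=read_camera('side');cv2.imwrite('pics/p3.png',crop(s,215,290,100,110,5))"
```

```text
t 7.45 tcp [ 0.455  -0.2899  0.0199] rpy [-3.141e+00 -1.000e-03  1.516e+00] F [-0.8  0.8 -0.3] open 0.0919
shift [-0.0007  0.0003 -0.0006] turn [-0.05 -0.03  0.08] |d| 0.001
```

View pics/p3.png

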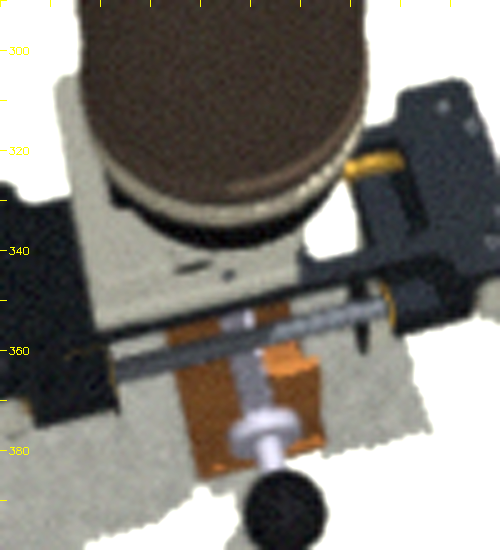

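The open fingers straddle the shaft between the walls, with the collar at about (269,376) and the knob at (272,392). I'll close on it.

>>> jog_arm --motion '[[[-1, 0, 0, 0, 0, 0, 0], [-1, 0, 0, 0, 0, 0, 0], [-1, 0, 0, 0, 0, 0, 0], [-1, 0, 0, 0, 0, 0, 0], [-1, 0, 0, 0, 0, 0, 0], [-1, 0, 0, 0, 0, 0, 0], [-1, 0, 0, 0, 0, 0, 0], [-1, 0, 0, 0, 0, 0, 0], [-1, 0, 0, 0, 0, 0, 0], [-1, 0, 0, 0, 0, 0, 0], [-1, 0, 0, 0, 0, 0, 0], [-1, 0, 0, 0, 0, 0, 0]]]' --grip_force 40

```text
t: 8.5
tcp_pos: [0.4552, -0.2902, 0.0207]
eef_rot: [-3.142, -0.0, 1.516]
ft_force: [-0.0, 0.1, 0.3]
opening: 0.0161
gripper_force: 0.0
```

>>> jog_arm --motion '[[[-1, 0, 0, 0, 0, 0, 0], [-1, 0, 0, 0, 0, 0, 0], [-1, 0, 0, -0.01, 0, 0, 0], [-1, 0, 0, -0.03, 0, 0, 0], [-1, 0, 0, -0.06, 0, 0, 0], [-1, 0, 0, -0.1, 0, 0, 0], [-1, 0, 0, -0.13, 0, 0, 0], [-1, 0, 0, -0.13, 0, 0, 0]]]'

```text
t: 9.17
tcp_pos: [0.4574, -0.2924, 0.1568]
eef_rot: [3.134, 0.003, 1.515]
ft_force: [1.2, -1.3, -2.0]
opening: 0.0104
gripper_force: 40.0
```

```bash
python3 -c "
from h import *
M=cut(0,-.041,.06);print(M)
# TCP target: tip 35 mm before mouth; grasp p=33 -> TCP 97 behind tip
go(cut(0,-.041-.035-.097,.12),YAW+np.pi/2)"
```

```text
[0.60982742 0.06840618 0.06      ]
t 9.17 tcp [ 0.4574 -0.2924  0.1568] rpy [3.134e+00 3.000e-03 1.515e+00] F [ 1.2 -1.3 -2. ] open 0.0104
shift [0.2419 0.1681 0.0374] turn [  0.42   0.23 -15.89] |d| 0.2969
```

>>> jog_arm --motion '[[[-1, 0.03, 0.02, 0, 0, 0, -2], [-1, 0.06, 0.04, 0, 0, 0, -4], [-1, 0.09, 0.06, 0.005, 0, 0, -6], [-1, 0.12, 0.08, 0.01, 0, 0, -8], [-1, 0.15, 0.1, 0.015, 0, 0, -10], [-1, 0.18, 0.12, 0.02, 0, 0, -12], [-1, 0.205, 0.14, 0.025, 0, 0, -14], [-1, 0.225, 0.155, 0.03, 0, 0, -15.9], [-1, 0.235, 0.165, 0.03, 0, 0, -15.9], [-1, 0.242, 0.168, 0.03, 0, 0, -15.9], [-1, 0.242, 0.168, 0.03, 0, 0, -15.9], [-1, 0.242, 0.168, 0.03, 0, 0, -15.9]]]'

```text
t: 10.17
tcp_pos: [0.6354, -0.0586, 0.1208]
eef_rot: [-3.141, 0.0, 1.793]
ft_force: [-0.4, -1.1, -1.6]
opening: 0.0108
gripper_force: 40.0
```

```bash
python3 -c "
from h import *
from station import read_camera
go(cut(0,-.041-.035-.097,.041),YAW+np.pi/2)
s=read_camera('side');t=read_camera('top')
print(proj(s,[cut(0,-.041-.035-.162,.139),cut(0,-.041-.035,.139)]),proj(t,[cut(0,-.041-.035-.162,.139),cut(0,-.041-.035,.139)]))
a=crop(s,240,150,110,110,5);b=crop(t,220,170,50,110,5)
cv2.imwrite('pics/p4.png',np.hstack([a,b]))"
```

```text
t 10.17 tcp [ 0.6354 -0.0586  0.1208] rpy [-3.141  0.     1.793] F [-0.4 -1.1 -1.6] open 0.0108
shift [-0.0025  0.0031  0.0798] turn [-0.05  0.03  0.02] |d| 0.0799
[[331.23625241 233.23204869]
 [289.21072749 187.83993629]] [[322.80717875 186.90229939]
 [262.09730219 199.92986979]]
```

View pics/p4.png

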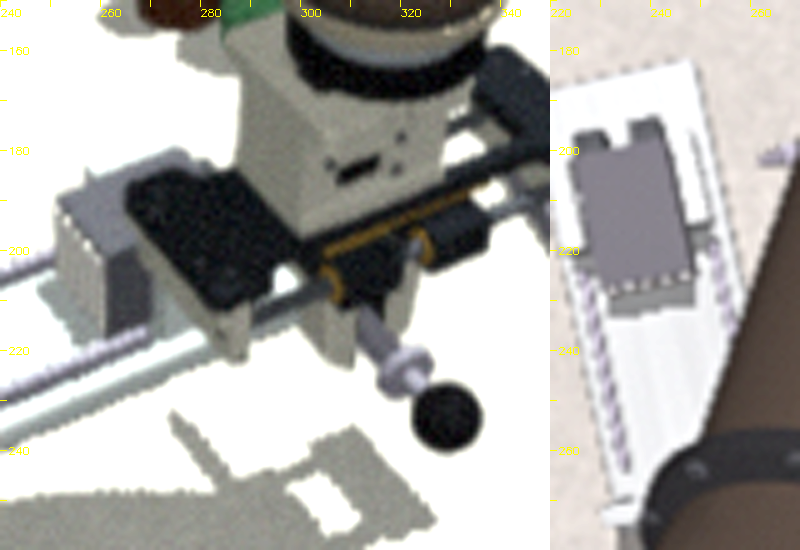

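The side view shows the carriage against the stops. The pin is held level with the knob at (329,233), and the top view has its tip at (262,201), as predicted. I'll lower it to hole height.

>>> jog_arm --motion '[[[-1, -0.0025, 0.003, 0.015, 0, 0, 0], [-1, -0.0025, 0.003, 0.03, 0, 0, 0], [-1, -0.0025, 0.003, 0.045, 0, 0, 0], [-1, -0.0025, 0.003, 0.06, 0, 0, 0], [-1, -0.0025, 0.003, 0.07, 0, 0, 0], [-1, -0.0025, 0.003, 0.077, 0, 0, 0], [-1, -0.0025, 0.003, 0.08, 0, 0, 0], [-1, -0.0025, 0.003, 0.08, 0, 0, 0], [-1, -0.0025, 0.003, 0.08, 0, 0, 0]]]'

```text
t: 11.02
tcp_pos: [0.64, -0.0598, 0.0411]
eef_rot: [3.141, 0.0, 1.794]
ft_force: [-0.5, -0.3, -1.4]
opening: 0.0106
gripper_force: 40.0
```

```bash
python3 -c "
from h import *
from station import read_camera,observe
go(cut(0,-.041-.035-.097,.0412),YAW+np.pi/2)
st=observe();R=Ro.from_euler('xyz',st['eef_rot']);T=st['tcp_pos']
s=read_camera('side');t=read_camera('top')
pts=[T+R.apply([.0966,0,-.0188]),T+R.apply([-.0654,0,-.0188]),cut(0,-.041,.06)]
print(proj(s,pts).round(1).tolist(),proj(t,pts).round(1).tolist())
a=crop(s,260,180,100,110,5);b=crop(t,225,170,60,110,5)
cv2.imwrite('pics/p5.png',np.hstack([a,b]))"
```

```text
t 11.02 tcp [ 0.64   -0.0598  0.0411] rpy [3.141 0.    1.794] F [-0.5 -0.3 -1.4] open 0.0106
shift [-0.0003 -0.0012 -0.0001] turn [0.03 0.01 0.04] |d| 0.0012
[[288.5, 212.0], [327.7, 257.1], [280.7, 203.6]] [[263.0, 202.6], [319.7, 190.4], [250.7, 205.6]]
```

View pics/p5.png

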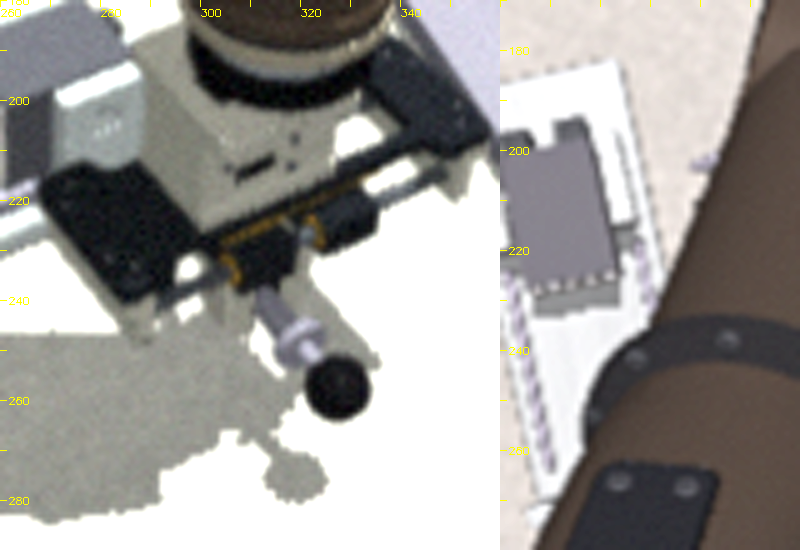

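Prediction and image agree to within half a pixel for the knob (327,257), the tip (263,203) and the hole (281,204). I'll insert slowly.

>>> jog_arm --motion '[[[-1, 0.007, -0.001, 0, 0, 0, 0], [-1, 0.014, -0.001, 0, 0, 0, 0], [-1, 0.021, -0.001, 0, 0, 0, 0], [-1, 0.027, -0.001, 0, 0, 0, 0], [-1, 0.032, -0.001, 0, 0, 0, 0], [-1, 0.036, -0.001, 0, 0, 0, 0], [-1, 0.04, -0.001, 0, 0, 0, 0], [-1, 0.043, -0.001, 0, 0, 0, 0], [-1, 0.045, -0.001, 0, 0, 0, 0]]]'

```text
t: 11.87
tcp_pos: [0.6287, -0.0154, 0.0407]
eef_rot: [3.142, -0.0, 1.794]
ft_force: [0.4, 0.4, -1.4]
opening: 0.0105
gripper_force: 40.0
```

>>> jog_arm --motion '[[[-1, 0.003, 0, 0, 0, 0, 0], [-1, 0.006, 0, 0, 0, 0, 0], [-1, 0.009, 0, 0, 0, 0, 0], [-1, 0.012, 0, 0, 0, 0, 0], [-1, 0.015, 0, 0, 0, 0, 0], [-1, 0.015, 0, 0, 0, 0, 0]]]'

```text
t: 12.37
tcp_pos: [0.6257, -0.0001, 0.0408]
eef_rot: [3.141, -0.001, 1.795]
ft_force: [2.0, 2.8, -1.3]
opening: 0.0108
gripper_force: 40.0
```

The tip is about 26 mm in with only light force, so I'll continue.

>>> jog_arm --motion '[[[-1, 0.003, 0.0005, 0, 0, 0, 0], [-1, 0.006, 0.0005, 0, 0, 0, 0], [-1, 0.01, 0.0005, 0, 0, 0, 0], [-1, 0.014, 0.0005, 0, 0, 0, 0], [-1, 0.018, 0.0005, 0, 0, 0, 0], [-1, 0.022, 0.0005, 0, 0, 0, 0], [-1, 0.025, 0.0005, 0, 0, 0, 0], [-1, 0.025, 0.0005, 0, 0, 0, 0]]]'

```text
t: 13.03
tcp_pos: [0.6204, 0.0246, 0.0408]
eef_rot: [3.141, -0.001, 1.795]
ft_force: [2.2, 2.4, -1.4]
opening: 0.0105
gripper_force: 40.0
```

>>> jog_arm --motion '[[[-1, 0.003, 0, 0, 0, 0, 0], [-1, 0.006, 0, 0, 0, 0, 0], [-1, 0.01, 0, 0, 0, 0, 0], [-1, 0.014, 0, 0, 0, 0, 0], [-1, 0.018, 0, 0, 0, 0, 0], [-1, 0.018, 0, 0, 0, 0, 0]]]'

```text
t: 13.53
tcp_pos: [0.6167, 0.0421, 0.0409]
eef_rot: [3.141, -0.0, 1.795]
ft_force: [3.8, 1.7, -0.9]
opening: 0.0107
gripper_force: 40.0
```

```bash
python3 -c "
from h import *
go(cut(0,-.041+.082-.0966,.0412),YAW+np.pi/2)"
```

```text
t 13.53 tcp [0.6167 0.0421 0.0409] rpy [ 3.141 -0.     1.795] F [ 3.8  1.7 -0.9] open 0.0107
shift [ 0.0126 -0.0008 -0.0003] turn [ 0.04 -0.03  0.12] |d| 0.0126
```

>>> jog_arm --motion '[[[-1, 0.003, 0.001, 0, 0, 0, 0], [-1, 0.006, 0.0015, 0, 0, 0, 0], [-1, 0.009, 0.0015, 0, 0, 0, 0], [-1, 0.012, 0.0015, 0, 0, 0, 0], [-1, 0.013, 0.0015, 0, 0, 0, 0], [-1, 0.013, 0.0015, 0, 0, 0, 0]]]'

```text
t: 14.03
tcp_pos: [0.6142, 0.0545, 0.0404]
eef_rot: [-3.14, -0.001, 1.795]
ft_force: [-0.4, -0.2, -2.1]
opening: 0.0107
gripper_force: 40.0
```

```bash
python3 -c "
from h import *
from station import read_camera
go(cut(0,-.041+.082-.0966,.0412),YAW+np.pi/2)
s=read_camera('side');cv2.imwrite('pics/p6.png',crop(s,230,150,100,110,5))"
```

```text
t 14.03 tcp [0.6142 0.0545 0.0404] rpy [-3.140e+00 -1.000e-03  1.795e+00] F [-0.4 -0.2 -2.1] open 0.0107
shift [-0.     -0.0012 -0.0007] turn [-0.07 -0.04  0.1 ] |d| 0.0014
```

View pics/p6.png

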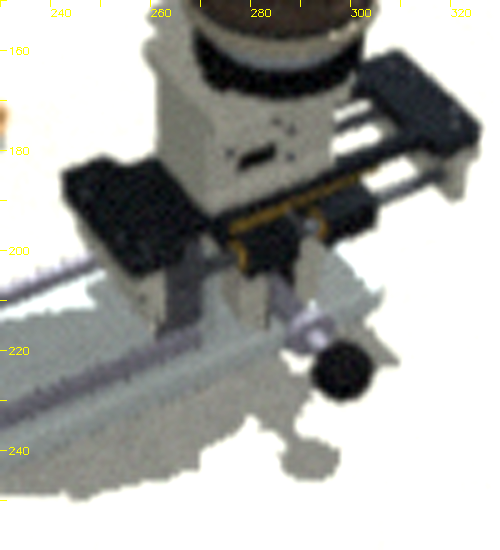

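The pin is through the right ear and carriage, with its collar at (290,215), the knob at (296,223) and forces near zero. I'll release it.

>>> jog_arm --motion '[[[0.2, 0, 0, 0, 0, 0, 0], [0.2, 0, 0, 0, 0, 0, 0], [0.2, 0, 0, 0, 0, 0, 0], [0.2, 0, 0, 0, 0, 0, 0], [0.2, 0, 0, 0, 0, 0, 0], [0.2, 0, 0, 0, 0, 0, 0], [0.2, 0, 0, 0, 0, 0, 0], [0.2, 0, 0, 0, 0, 0, 0], [0.2, 0, 0, 0, 0, 0, 0]]]'

```text
t: 14.83
tcp_pos: [0.615, 0.0538, 0.0407]
eef_rot: [3.142, 0.0, 1.794]
ft_force: [-0.1, 0.1, 0.3]
opening: 0.055
gripper_force: 0.0
```

>>> jog_arm --motion '[[[0.2, -0.01, 0, 0, 0, 0, 0], [0.2, -0.02, 0, 0, 0, 0, 0], [0.2, -0.03, 0, 0, 0, 0, 0], [0.2, -0.04, 0, 0, 0, 0, 0], [0.2, -0.05, 0, 0, 0, 0, 0], [0.2, -0.06, 0, 0, 0, 0, 0], [0.2, -0.066, 0, 0, 0, 0, 0], [0.2, -0.066, 0, 0, 0, 0, 0]]]'

```text
t: 15.5
tcp_pos: [0.6299, -0.0131, 0.0409]
eef_rot: [3.141, 0.001, 1.791]
ft_force: [0.3, -0.7, 0.6]
opening: 0.0549
gripper_force: 0.0
```

```bash
python3 -c "
from h import *
from station import read_camera
K=cut(0,-.041+.082-.162,.058);go(K-[0,0,.019],YAW+np.pi/2)
s=read_camera('side');print(proj(s,[K,K+[0,0,.01]]))
cv2.imwrite('pics/p7.png',crop(s,240,150,100,110,5))"
```

```text
t 15.5 tcp [ 0.6299 -0.0131  0.0409] rpy [3.141e+00 1.000e-03 1.791e+00] F [ 0.3 -0.7  0.6] open 0.0549
shift [ 0.004  -0.0016  0.0019] turn [ 0.01  0.06 -0.09] |d| 0.0047
[[298.13921713 224.31924804]
 [298.35086859 221.41639242]]
```

View pics/p7.png

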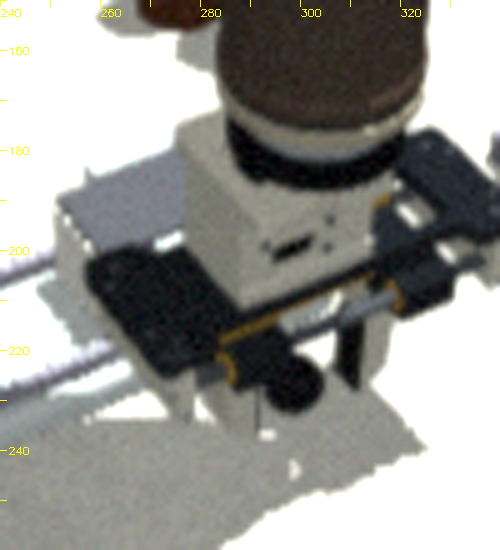

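The knob is at about (299,226), 2 px below the level prediction, so the pin droops slightly. I'll intersect the ray with the plane of the pin axis.

```bash
python3 -c "
from h import *
from station import read_camera
s=read_camera('side')
im=s['image'][205:240,285:315].astype(int);m=(im.max(2)<45).astype(np.uint8)
(c,r)=cv2.minEnclosingCircle(max(cv2.findContours(m[12:],0,2)[0],key=cv2.contourArea));print('circle',c[0]+285,c[1]+217,r)
o,d=ray(s,(299,226.4))
n=Ro.from_euler('z',YAW).apply([1,0,0])
X=o+d*(n@(O-o))/(n@d);print(X, Ro.from_euler('z',-YAW).apply(X-O))"
```

```text
circle 294.11702156066895 223.30851078033447 10.54999828338623
[ 0.62833869 -0.01360355  0.05452384] [ 3.18500597e-17 -1.25072962e-01  5.45238386e-02]
```

>>> jog_arm --motion '[[[0.2, 0, -0.0015, 0.003, 0, 0, 0], [0.2, 0, -0.0015, 0.006, 0, 0, 0], [-1, 0, -0.0015, 0.006, 0, 0, 0], [-1, 0, -0.0015, 0.006, 0, 0, 0], [-1, 0, -0.0015, 0.006, 0, 0, 0], [-1, 0, -0.0015, 0.006, 0, 0, 0], [-1, 0, -0.0015, 0.006, 0, 0, 0], [-1, 0, -0.0015, 0.006, 0, 0, 0]]]' --grip_force 30

```text
t: 16.27
tcp_pos: [0.6282, -0.0107, 0.0348]
eef_rot: [3.141, -0.0, 1.794]
ft_force: [0.3, 0.6, -0.2]
opening: 0.0288
gripper_force: 30.0
```

>>> jog_arm --motion '[[[-1, 0, 0, 0, 0, 0, 0], [-1, 0, 0, -0.001, 0, 0, 0], [-1, 0, 0, -0.002, 0, 0, 0], [-1, 0, 0, -0.003, 0, 0, 0], [-1, 0, 0, -0.004, 0, 0, 0], [-1, 0, 0, -0.004, 0, 0, 0]]]'

```text
t: 16.77
tcp_pos: [0.6281, -0.0109, 0.0389]
eef_rot: [3.142, 0.0, 1.794]
ft_force: [-0.1, 0.6, -1.4]
opening: 0.0283
gripper_force: 30.0
```

>>> jog_arm --motion '[[[-1, 0.003, 0, 0, 0, 0, 0], [-1, 0.006, 0, 0, 0, 0, 0], [-1, 0.009, 0, 0, 0, 0, 0], [-1, 0.012, 0, 0, 0, 0, 0], [-1, 0.015, 0, 0, 0, 0, 0], [-1, 0.018, 0, 0, 0, 0, 0], [-1, 0.02, 0, 0, 0, 0, 0], [-1, 0.02, 0, 0, 0, 0, 0]]]'

```text
t: 17.43
tcp_pos: [0.6237, 0.0095, 0.0387]
eef_rot: [3.141, -0.0, 1.795]
ft_force: [0.4, 0.6, -0.6]
opening: 0.0281
gripper_force: 30.0
```

>>> jog_arm --motion '[[[-1, 0.003, 0, 0, 0, 0, 0], [-1, 0.006, 0, 0, 0, 0, 0], [-1, 0.009, 0, 0, 0, 0, 0], [-1, 0.012, 0, 0, 0, 0, 0], [-1, 0.015, 0, 0, 0, 0, 0], [-1, 0.018, 0, 0, 0, 0, 0], [-1, 0.02, 0, 0, 0, 0, 0], [-1, 0.02, 0, 0, 0, 0, 0]]]'

```text
t: 18.1
tcp_pos: [0.6194, 0.0289, 0.0388]
eef_rot: [3.141, -0.0, 1.794]
ft_force: [2.0, 0.7, 1.3]
opening: 0.0283
gripper_force: 30.0
```

```bash
python3 -c "
from h import *
go(cut(0,-.073,.040),YAW+np.pi/2)"
```

```text
t 18.1 tcp [0.6194 0.0289 0.0388] rpy [ 3.141 -0.     1.794] F [2.  0.7 1.3] open 0.0283
shift [ 0.0086 -0.0006 -0.0012] turn [ 0.02 -0.02  0.1 ] |d| 0.0087
```

Moving smoothly; about 9 mm remains.

>>> jog_arm --motion '[[[-1, 0.002, 0, 0, 0, 0, 0], [-1, 0.004, 0, 0, 0, 0, 0], [-1, 0.006, 0, 0, 0, 0, 0], [-1, 0.007, 0, 0, 0, 0, 0], [-1, 0.007, 0, 0, 0, 0, 0]]]'

```text
t: 18.52
tcp_pos: [0.618, 0.0352, 0.0389]
eef_rot: [3.141, 0.0, 1.794]
ft_force: [3.1, -0.6, 1.6]
opening: 0.0282
gripper_force: 30.0
```

>>> jog_arm --motion '[[[-1, 0.001, 0, 0, 0, 0, 0], [-1, 0.002, 0, 0, 0, 0, 0], [-1, 0.003, 0, 0, 0, 0, 0], [-1, 0.003, 0, 0, 0, 0, 0]]]'

```text
t: 18.85
tcp_pos: [0.6178, 0.036, 0.0391]
eef_rot: [3.141, 0.002, 1.792]
ft_force: [4.3, -6.1, 2.8]
opening: 0.0285
gripper_force: 30.0
```

>>> jog_arm --motion '[[[-1, 0.001, 0, 0, 0, 0, 0], [-1, 0.002, 0, 0, 0, 0, 0], [-1, 0.002, 0, 0, 0, 0, 0]]]'

```text
t: 19.1
tcp_pos: [0.6178, 0.0361, 0.0394]
eef_rot: [3.14, 0.004, 1.791]
ft_force: [4.2, -11.1, 2.0]
opening: 0.0284
gripper_force: 30.0
```

The force rose to 11 N with no motion, so the collar is on the ear at about the expected spot. I'll relax the push, release and back away.

>>> jog_arm --motion '[[[-1, -0.003, 0, 0, 0, 0, 0], [0.2, -0.003, 0, 0, 0, 0, 0], [0.2, -0.003, 0, 0, 0, 0, 0], [0.2, -0.003, 0, 0, 0, 0, 0], [0.2, -0.003, 0, 0, 0, 0, 0], [0.2, -0.003, 0, 0, 0, 0, 0], [0.2, -0.003, 0, 0, 0, 0, 0], [0.2, -0.02, 0, 0, 0, 0, 0], [0.2, -0.04, 0, 0, 0, 0, 0], [0.2, -0.07, 0, 0, 0, 0, 0], [0.2, -0.1, 0, 0, 0, 0, 0], [0.2, -0.12, 0, 0, 0, 0, 0]]]'

```text
t: 20.1
tcp_pos: [0.6434, -0.0806, 0.039]
eef_rot: [3.141, 0.002, 1.792]
ft_force: [0.1, 0.1, 0.1]
opening: 0.0548
gripper_force: 0.0
```

```bash
python3 -c "
from h import *
from station import read_camera
go(cut(0,-.15,.05),YAW+np.pi/2)
s=read_camera('side');t=read_camera('top');print(proj(s,[cut(0,-.073,.058)]),proj(t,[cut(0,-.073,.058),cut(0,.089,.058)]))
cv2.imwrite('pics/p8.png',np.hstack([crop(s,240,160,80,90,5),crop(t,215,170,70,90,5)]))"
```

```text
t 20.1 tcp [ 0.6434 -0.0806  0.039 ] rpy [3.141e+00 2.000e-03 1.792e+00] F [0.1 0.1 0.1] open 0.0548
shift [ 0.0437  0.     -0.0111] turn [ 0.01  0.09 -0.04] |d| 0.0451
[[287.46347769 211.97798833]] [[261.9808922  203.28045517]
 [205.01896973 215.49691136]]
```

View pics/p8.png

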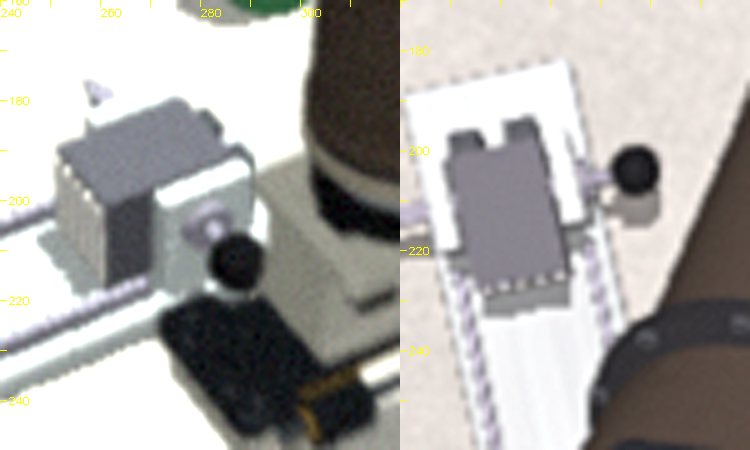

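The collar sits on the ear, with the knob at side (287,212) as predicted for home, and the tip is out beyond the far ear at (259,178). I'll give the knob one confirming push with shut fingers.

>>> jog_arm --motion '[[[-1, 0, 0, -0.005, 0, 0, 0], [-1, 0, 0, -0.011, 0, 0, 0], [-1, 0, 0, -0.011, 0, 0, 0], [-1, 0, 0, -0.011, 0, 0, 0], [-1, 0, 0, -0.011, 0, 0, 0], [-1, 0, 0, -0.011, 0, 0, 0], [-1, 0.02, 0, -0.011, 0, 0, 0], [-1, 0.04, 0, -0.011, 0, 0, 0], [-1, 0.06, 0, -0.011, 0, 0, 0], [-1, 0.07, 0, -0.011, 0, 0, 0], [-1, 0.08, 0, -0.011, 0, 0, 0], [-1, 0.085, 0, -0.011, 0, 0, 0]]]'

```text
t: 21.2
tcp_pos: [0.6241, 0.007, 0.0497]
eef_rot: [-3.141, -0.0, 1.795]
ft_force: [0.9, 0.3, 0.8]
opening: 0.0004
gripper_force: 0.0
```

>>> jog_arm --motion '[[[-1, 0.003, 0, 0, 0, 0, 0], [-1, 0.006, 0, 0, 0, 0, 0], [-1, 0.008, 0, 0, 0, 0, 0], [-1, 0.009, 0, 0, 0, 0, 0], [-1, 0.01, 0, 0, 0, 0, 0]]]'

```text
t: 21.62
tcp_pos: [0.6231, 0.0117, 0.05]
eef_rot: [3.14, 0.004, 1.791]
ft_force: [3.3, -8.1, -3.0]
opening: 0.0002
gripper_force: 4.6
```

>>> jog_arm --motion '[[[-1, 0.001, 0, 0, 0, 0, 0], [-1, 0.002, 0, 0, 0, 0, 0], [-1, 0.003, 0, 0, 0, 0, 0], [-1, 0.003, 0, 0, 0, 0, 0]]]'

```text
t: 21.95
tcp_pos: [0.6231, 0.0119, 0.0502]
eef_rot: [3.14, 0.007, 1.789]
ft_force: [5.1, -13.5, -3.2]
opening: 0.0003
gripper_force: 6.7
```

It is solidly home: 13.5 N and no motion. I'll back off and do a numeric check.

>>> jog_arm --motion '[[[-1, -0.01, 0, 0, 0, 0, 0], [-1, -0.04, 0, 0, 0, 0, 0], [-1, -0.08, 0, 0, 0, 0, 0], [-1, -0.11, 0, -0.02, 0, 0, 0], [-1, -0.11, 0, -0.06, 0, 0, 0], [-1, -0.11, 0, -0.1, 0, 0, 0], [-1, -0.11, 0, -0.12, 0, 0, 0], [-1, -0.11, 0, -0.12, 0, 0, 0], [-1, -0.11, 0, -0.12, 0, 0, 0], [-1, -0.11, 0, -0.12, 0, 0, 0]]]'

```text
t: 22.78
tcp_pos: [0.6452, -0.089, 0.1689]
eef_rot: [-3.141, -0.001, 1.793]
ft_force: [0.5, -0.1, 0.3]
opening: 0.0004
gripper_force: 0.0
```

```bash
python3 -c "
from h import *
from station import read_camera
go(cut(0,-.2,.17),YAW+np.pi/2)
s=read_camera('side')
cv2.imwrite('pics/p9.png',crop(s,230,160,80,80,6))"
```

```text
t 22.78 tcp [ 0.6452 -0.089   0.1689] rpy [-3.141e+00 -1.000e-03  1.793e+00] F [ 0.5 -0.1  0.3] open 0.0004
shift [ 0.0023  0.0002 -0.0011] turn [-0.06 -0.04  0.04] |d| 0.0026
```

View pics/p9.png

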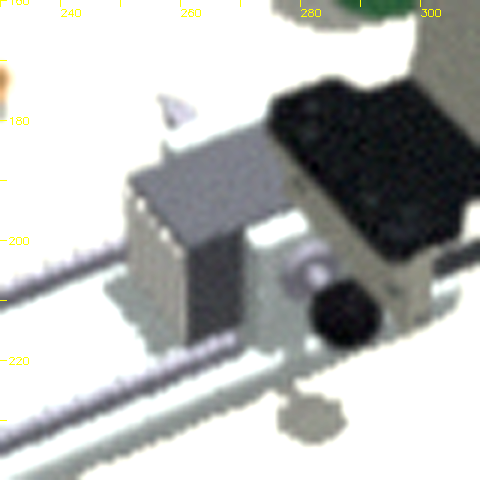

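The collar is flush on the ear at (281,205), the knob is at (287,212) and the tip is out of the far ear at (258,178). The carriage is still on its stops and the robot is clear.

```bash
python3 -c "
from station import hand_in
print(hand_in())"
```

```text
the job is handed in; nothing more can be done
None
```

The job is handed in: the carriage is fully back on its stops and the pin is home through both ears with its collar flush; it took about 23 s of the 72 s allowed.

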